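# Start-up sequence of a wire bonder

### The arm

A 6-joint arm with a two-finger parallel gripper is mounted at the origin on the work surface. World frame = base frame: x ahead of the robot, y to its left, z up, the work surface at z = 0. Lengths are in m, angles in rad, forces in N, time in s.
With the tool pointing down it reaches from about 0.25 to 0.775 m from the base axis. Payload 8.9 kg.
Tool frame: the origin (TCP) lies at the very end of the fingers, on their centre line; the grasp point (between the pads) lies 19 mm behind it; z points along the fingers, y is the line along which they close (so a half turn about z gives the same grasp; the last joint's range is limited). The gripper opens to 85 mm and grips with 20 to 120 N. Pads are 22 mm wide; open, the fingers measure 114 mm over their backs; the gripper's body (76 mm by 85 mm) begins 54 mm behind the grasp point. The pads swing forward as they close: fully open they stand 13 mm farther back than shut.
Start: joints at [-1.394, 0.291, -0.153, 1.127, 0, 1.431], TCP at [0.163, -0.499, 0.231] pointing down, gripper open.
Joint ranges: [-2.52, 2.52], [-0.91, 1.74], [-1.3, 1.37], [-1.96, 2.02], [-1.52, 1.47], [-3.14, 3.14]. Speed limits (rad/s): [2.22, 2.22, 2.79, 3.14, 3.14, 3.14].

### API

Orientations are given as a rotation vector (axis times angle).
In Python, from workcell import bot gives the robot as it stands. The module is installed in compiled form; this text tells all that it offers.
- The arm moves only by the shell command python3 -m creep 'ROWS' [FORCE]. ROWS is text: rows parted by semicolons, each of 5 numbers parted by spaces: the closure in counts, from 0 (fully open) to 255 (shut), then the shift along the tool's x, y, z in m, then the turn about the tool's z in rad. A call has 1 to 12 rows; each row is the pose to reach, as a shift and turn from the pose commanded when the call began, along the tool's axes at that moment; what a row does not reach only later rows make up. A row lasts 1/10 s, in which the tool goes at most 50 mm and 8.59 degrees, less where a joint would pass 70% of its speed; a pose out of reach is approached as far as the arm can. A call with a gripper value outside its range is refused whole. The fingers move at their own pace and stop on an object; FORCE is the grip in N (left out, the last holds). Time passes only in rows, so rows that repeat a pose let the fingers close. It gives the time, the measured TCP pose, the force and the opening at its end, in the units of the state.
- bot.read_state(): the state, without advancing time (a new reading comes with each control period).
- bot.capture(name): name is "scene" or "side" or "wrist"; returns the picture (384x512x3 uint8, blue, green, red); there is no depth.
- bot.calibration(name): a dict with "fx", "fy", "cx", "cy" (pixels), "R" (3x3) and "t" (3): a world point X has camera coordinates R X + t; the wrist camera has in their place "hand_eye" (4x4, takes a point from camera to tool coordinates, whose origin is the TCP and whose axes are the flange's). Camera axes: x right, y down, z forward; pixel columns grow to the right and rows downward; lengths in m; the calibration is good to about 2 mm. A picture is of the moment at which its call begins: read the wrist's pose just before it. calibration takes no time and is no camera call.
- bot.hand_in(): hands the job in, once; it reports no verdict.
The state is a dict: "clock": time; "joint_pos": joint angles; "qd": joint speeds; "effort": joint torques, N m; "position": TCP position; "tcp_rot": TCP orientation; "ft_force": force on the tool from outside, world axes, zero at the start; "ft_torque": the same for the moment, N m; "gripper_width": finger opening in m.
Only numpy, scipy, OpenCV 4.12 (cv2) and the standard library are available. Lean on these libraries where they do the work, as an engineer would, in place of code of your own. Each camera call takes 0.05 s, during which the arm holds its last target. There are 200 camera calls.

### The job

Start up the wire bonder in this order: press the long bar key on the console to free the work stage, then push the steel stage along its rails fully home against the stop under the bonding head, then press the square key, and last the round key. Press each key fully down and let it come back up before going on, one key at a time, and never press the cross-shaped key. Leave the stage home, and the other things on the bench where they are.

Things in the scene. Friction and masses are not known exactly. Their poses are not given: they have to be found in the camera images.
- bonder: the bonding machine, fixed. Grey base 200 mm (its x) by 380 mm (its y, from -160 to +220 mm) and 30 mm high; origin on the bench under the slide's middle. Its y axis (about the world's +y) is the direction in which the work stage goes home. Two rails on the base, tops 42 mm above the bench. At the +y end a white column 200 mm tall (y from 150 mm on); its head overhangs to y = 87 mm, underside 112 mm (thin tool tip) to 140 mm (head) above the bench
- stage (a joint): slide of the work stage, m: grows as the stage moves along the bonder's +y; starts between 0 and 0.04, fully home against its stop at 0.11. About 2.5 N of sliding friction and light damping, no spring: it stays where it is left
- stage_face (a point): centre of the flat upright face of the work stage that looks away from the column (to the bonder's -y), 68 mm above the bench: push here to send it home. The stage is a plain steel block 130 mm (x) by 150 mm (y), from 44 to 89 mm above the bench, with two low clamp bars on top up to 97 mm and a black clamp knob on its far (+x) side. The space before the face is free, the bonder's rails (42 mm high) lie below it. Axes as the bonder's
- console: the fixed grey control console, 250 mm (x) by 165 mm (y) by 50 mm high, origin at the centre of its underside. Four keys stand on a black panel in two rows of two, places 78 mm apart along its x and 66 mm apart along its y; which key is in which place varies
- bar_top (a point): centre of the top of the long bar key, cap 64 x 24 mm, its length along the console's x; white plastic like the other keys, top 68 mm above the bench when up (18 mm above the console); axes as the console's, the key goes straight down
- key_bar (a joint): travel of that key, m: 0 up, 0.008 fully down; spring return, about 1.5 N to start and 5 N fully down
- square_top (a point): centre of the top of the square key, cap 34 x 34 mm; white plastic like the other keys, top 68 mm above the bench when up (18 mm above the console); axes as the console's, the key goes straight down
- key_square (a joint): travel of that key, m: 0 up, 0.008 fully down; spring return, about 1.5 N to start and 5 N fully down
- round_top (a point): centre of the top of the round key, cap 44 mm across; white plastic like the other keys, top 68 mm above the bench when up (18 mm above the console); axes as the console's, the key goes straight down
- key_round (a joint): travel of that key, m: 0 up, 0.008 fully down; spring return, about 1.5 N to start and 5 N fully down
- cross_top (a point): centre of the top of the cross-shaped (plus sign) key, 46 mm across with 15 mm wide arms; not to be pressed; white plastic like the other keys, top 68 mm above the bench when up (18 mm above the console); axes as the console's, the key goes straight down
- key_cross (a joint): travel of that key, m: 0 up, 0.008 fully down; spring return, about 1.5 N to start and 5 N fully down
- spool: aluminium wire spool, 44 mm across, 37 mm tall, standing on the console's clear far end; origin at the centre of its underside; leave it alone
- tweezers: steel tweezers, 130 mm long, 8 mm high, lying on the bench between console and bonder; origin at the centre of its underside; leave it alone
- gel_tray: black divided tray 90 x 90 x 20 mm on the bench near the robot; origin at the centre of its underside; leave it alone
- flux_bottle: small bottle, 50 mm across, 120 mm tall, far left; origin at the centre of its underside; leave it alone
- jar: amber jar, 60 mm across, 70 mm tall, near right; origin at the centre of its underside; leave it alone
- screwdriver: screwdriver 160 mm long, lying to the right of the console; origin at the centre of its underside; leave it alone

How it is judged:
By the outcome, as a careful person would: the job done as asked, in the order asked, and still so for the second after the job is handed in, with the robot touching nothing.
It also fails if it takes over 69 s, if anything falls off the work surface, if the arm or the gripper's body presses on something with over 40 N, if the wrist force passes 120 N, or if a joint passes its speed limit or range.

## Working session

There is one attempt and no reset: what is moved stays moved. The work goes in short steps, Python scripts to look and compute and a shell command to move; the robot and the scene stay as the last step left them, time stands still between calls to the robot, and variables do not carry over. Pictures are saved under pics/ and viewed, on a budget of 10 in all, crops included, one or two more only if the job needs it, and the job is handed in when it is done.

```bash
mkdir -p pics; cat > h.py <<'E'
import numpy as np, cv2
from scipy.spatial.transform import Rotation as Ro
from workcell import bot
def cam(n):
    c=bot.calibration(n)
    if n=="wrist":
        s=bot.read_state(); T=np.eye(4); T[:3,:3]=Ro.from_rotvec(s["tcp_rot"]).as_matrix(); T[:3,3]=s["position"]
        W=np.linalg.inv(T@np.array(c["hand_eye"])); R,t=W[:3,:3],W[:3,3]
    else: R,t=np.array(c["R"]),np.array(c["t"])
    return c,R,t
def ray(C,uv,z):
    c,R,t=C
    d=R.T@np.array([(uv[0]-c["cx"])/c["fx"],(uv[1]-c["cy"])/c["fy"],1]); o=-R.T@t
    return o+d*(z-o[2])/d[2]
def proj(C,X):
    c,R,t=C; p=R@np.array(X)+t
    return c["fx"]*p[0]/p[2]+c["cx"],c["fy"]*p[1]/p[2]+c["cy"]
E
python3 - <<'E'
from h import *
s=bot.read_state(); print({k:np.round(v,3) for k,v in s.items()})
for n in("scene","side"):
    im=bot.capture(n); cv2.imwrite(f"pics/{n}_raw0.png",im)
    c,R,t=cam(n); print(n,c["fx"],-R.T@t, R[2])
a=[cv2.imread(f"pics/{n}_raw0.png") for n in("scene","side")]
for n,i in zip(("scene","side"),a): cv2.imwrite(f"pics/{n}0.png",cv2.resize(i,(768,576),interpolation=cv2.INTER_CUBIC))
E
```

```text
{'clock': np.float64(0.0), 'joint_pos': array([-1.394,  0.291, -0.154,  1.127, -0.   ,  1.432]), 'qd': array([ 0.002, -0.   ,  0.   ,  0.001, -0.001,  0.   ]), 'effort': array([-1.0000e-03, -5.3715e+01,  3.3137e+01,  1.6000e-02, -0.0000e+00,
        0.0000e+00]), 'position': array([ 0.163, -0.499,  0.231]), 'tcp_rot': array([-3.101, -0.494,  0.   ]), 'ft_force': array([-0.335,  0.436,  0.565]), 'ft_torque': array([-0.008, -0.024, -0.024]), 'gripper_width': np.float64(0.085)}
scene 456.57063973759256 [1.45560309 0.08071187 1.07432577] [-0.64810137 -0.15447779 -0.74572195]
side 483.8113880104881 [ 0.36478327 -1.08895275  1.0570665 ] [ 0.14892522  0.69930169 -0.69914121]
```

View pics/scene0.png

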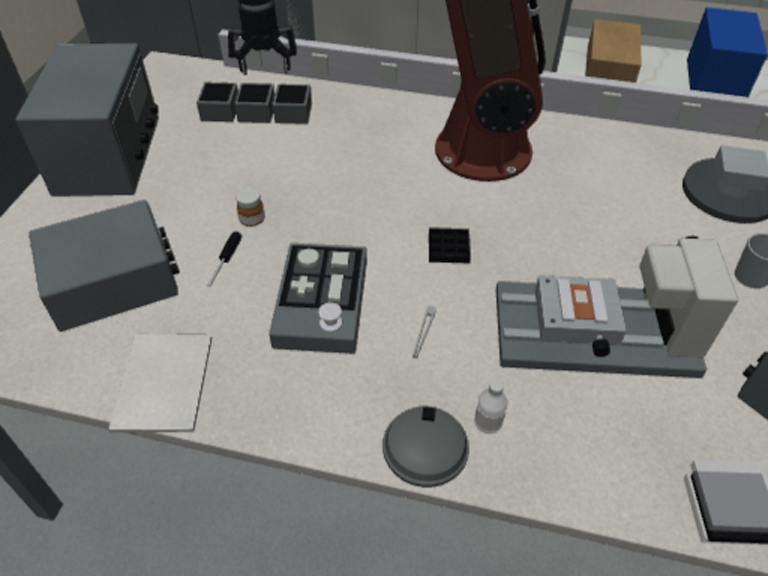

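View pics/side0.png

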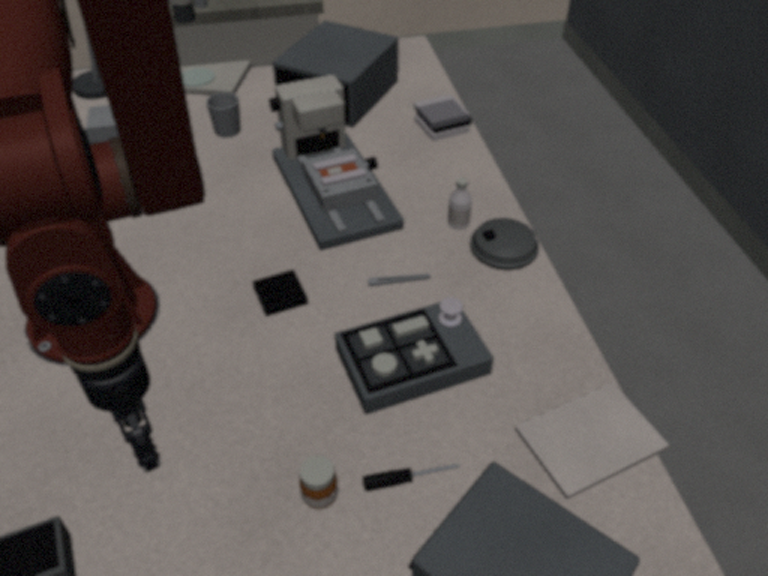

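The scene view (768 px wide) shows round (307,257), square (341,259), cross (302,287) and bar (336,289). The stage face runs from about (540,278) to (546,338). The side view agrees: square (371,338), bar (410,326), round (385,364), cross (426,350).

```bash
python3 - <<'E'
from h import *
P={"scene":dict(round=(307,256),square=(341,258),cross=(302,286),bar=(336,287)),"side":dict(round=(385,362),square=(371,336),cross=(426,349),bar=(410,325))}
for n in P:
    C=cam(n)
    for k,v in P[n].items(): print(n,k,ray(C,np.array(v)/1.5,.068).round(3))
C=cam("scene")
for k,uv,z in(("stage top near-left",(540,277),.089),("stage top far-left",(544,335),.089),("base nl",(498,283),.03),("base fl",(503,366),.03),("base fr",(703,373),.03)): print(k,ray(C,np.array(uv)/1.5,z).round(3))
C=cam("side")
for k,uv,z in(("stage L",(317,204),.089),("stage R",(378,187),.089),("base l",(322,243),.03),("base r",(401,224),.03)): print(k,ray(C,np.array(uv)/1.5,z).round(3))
s=bot.read_state(); print(Ro.from_rotvec(s["tcp_rot"]).as_matrix().round(3)); print(np.array(bot.calibration("wrist")["hand_eye"]).round(3), bot.calibration("wrist")["fx"])
E
```

```text
scene round [ 0.533 -0.297  0.068]
scene square [ 0.522 -0.228  0.068]
scene cross [ 0.614 -0.281  0.068]
scene bar [ 0.601 -0.215  0.068]
side round [ 0.53  -0.296  0.068]
side square [ 0.518 -0.232  0.068]
side cross [ 0.607 -0.283  0.068]
side bar [ 0.593 -0.221  0.068]
stage top near-left [0.497 0.171 0.089]
stage top far-left [0.64  0.191 0.089]
base nl [0.478 0.094 0.03 ]
base fl [0.683 0.13  0.03 ]
base fr [0.61 0.49 0.03]
stage L [0.474 0.143 0.089]
stage R [0.614 0.174 0.089]
base l [0.472 0.083 0.03 ]
base r [0.652 0.109 0.03 ]
[[ 0.951  0.311 -0.   ]
 [ 0.311 -0.951  0.001]
 [ 0.    -0.001 -1.   ]]
[[ 0.001 -0.955 -0.295  0.077]
 [ 1.     0.001 -0.    -0.   ]
 [ 0.    -0.295  0.955 -0.143]
 [ 0.     0.     0.     1.   ]] 305.22462803277443
```

```bash
python3 -m creep '255 0.04 -0.01 0 0.02;255 0.085 -0.02 0 0.05;255 0.13 -0.03 0 0.08;255 0.175 -0.042 0 0.1;255 0.22 -0.053 0 0.12;255 0.265 -0.064 0 0.15;255 0.31 -0.075 0 0.15;255 0.355 -0.085 0.01 0.15;255 0.4 -0.096 0.03 0.15;255 0.435 -0.104 0.045 0.15;255 0.453 -0.109 0.051 0.15;255 0.453 -0.109 0.051 0.15' 40
python3 -m creep '255 0 0 0 0;255 0 0 0 0'
python3 - <<'E'
from h import *
s=bot.read_state(); print(s["position"].round(4),s["clock"],s["gripper_width"],s["ft_force"].round(2))
C=cam("wrist"); im=bot.capture("wrist"); cv2.imwrite("pics/w1raw.png",im)
for k,p in dict(round=(.531,-.297),square=(.52,-.23),cross=(.61,-.282),bar=(.597,-.218)).items():
    print(k,proj(C,[*p,.068]))
cv2.imwrite("pics/w1.png",cv2.resize(im,(768,576)))
E
```

```text
clock: 1.3
position: [0.5606, -0.253, 0.1788]
tcp_rot: [-3.129, -0.264, 0.003]
ft_force: [-0.2, -0.7, -0.7]
gripper_width: -0.0002
clock: 1.5
position: [0.5591, -0.2558, 0.181]
tcp_rot: [3.13, 0.258, 0.0]
ft_force: [-0.6, 0.4, 0.9]
gripper_width: 0.0
[ 0.5591 -0.2558  0.181 ] 1.5 1.7822425363253524e-05 [-0.61  0.42  0.86]
round (np.float64(290.40842316021633), np.float64(223.4040695769946))
square (np.float64(215.69758181437007), np.float64(223.21131020951455))
cross (np.float64(292.02207436398083), np.float64(134.1209274339346))
bar (np.float64(213.58595784894203), np.float64(136.87448135475648))
```

View pics/w1.png

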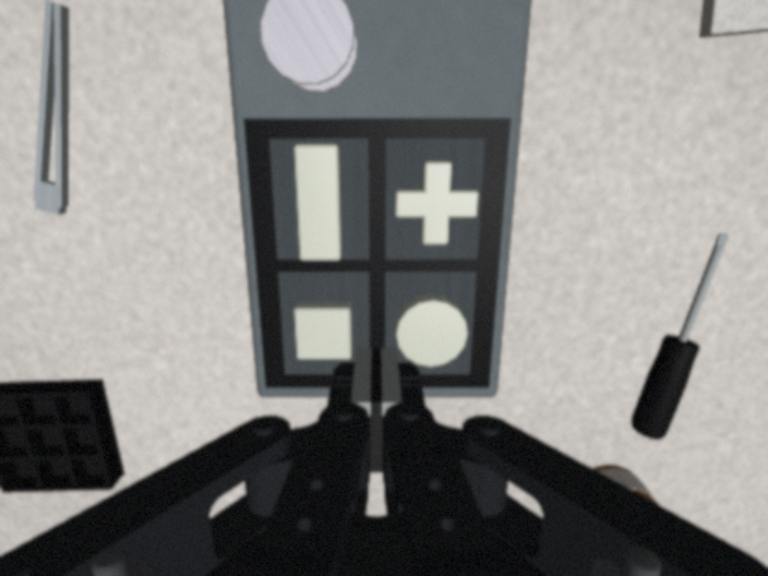

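The wrist view (768 px) shows bar (318,203), cross (437,203), square (323,333) and round (432,333).

```bash
python3 - <<'E'
from h import *
C=cam("wrist"); s=bot.read_state(); p=s["position"]; R=Ro.from_rotvec(s["tcp_rot"]).as_matrix()
for k,uv in dict(bar=(318,203),cross=(437,203),square=(323,333),round=(432,333)).items():
    X=ray(C,np.array(uv)/1.5,.068); print(k,X.round(4),"tool shift",(R.T@(X-p)).round(4))
print(R.round(3))
E
```

```text
bar [ 0.5981 -0.2166  0.068 ] tool shift [ 0.0448 -0.0324  0.1131]
cross [ 0.609  -0.2818  0.068 ] tool shift [0.0449 0.0336 0.1131]
square [ 0.5212 -0.2296  0.068 ] tool shift [-0.0332 -0.0322  0.113 ]
round [ 0.532  -0.2947  0.068 ] tool shift [-0.0331  0.0338  0.1131]
[[ 0.987  0.164  0.001]
 [ 0.164 -0.987 -0.001]
 [ 0.     0.001 -1.   ]]
```

```bash
python3 -m creep '255 0.025 -0.02 0.02 0;255 0.043 -0.0325 0.05 0;255 0.043 -0.0325 0.085 0;255 0.043 -0.0325 0.1 0;255 0.043 -0.0325 0.108 0;255 0.043 -0.0325 0.114 0;255 0.043 -0.0325 0.118 0;255 0.043 -0.0325 0.12 0;255 0.043 -0.0325 0.121 0;255 0.043 -0.0325 0.121 0;255 0.043 -0.0325 0.121 0'
```

```text
clock: 2.65
position: [0.5971, -0.2162, 0.0601]
tcp_rot: [3.13, 0.26, 0.001]
ft_force: [-1.8, -2.6, 5.3]
gripper_width: -0.0001
```

```bash
python3 -m creep '255 0 0 0.001 0;255 0 0 0.002 0;255 0 0 0.002 0'
```

```text
clock: 2.95
position: [0.5972, -0.2162, 0.0598]
tcp_rot: [3.129, 0.26, 0.002]
ft_force: [-10.4, -0.9, 21.5]
gripper_width: -0.0002
```

```bash
python3 -m creep '255 0 0 -0.004 0;255 0 0 -0.015 0;255 0 0 -0.05 0;255 0 0 -0.095 0;255 0 -0.02 -0.13 0;255 0 -0.06 -0.14 0;255 0 -0.11 -0.14 0;255 0 -0.155 -0.14 0;255 0.007 -0.2 -0.14 0;255 0.007 -0.24 -0.14 0;255 0.007 -0.268 -0.14 0;255 0.007 -0.268 -0.14 0'
python3 -m creep '255 0 0 0 0;255 0 0 0 0'
python3 - <<'E'
from h import *
s=bot.read_state(); print(s["position"].round(4),s["clock"],s["ft_force"].round(2))
im=bot.capture("wrist"); cv2.imwrite("pics/w2raw.png",im)
cv2.imwrite("pics/w2.png",cv2.resize(im,(768,576)))
E
```

```text
clock: 4.15
position: [0.559, 0.0536, 0.1979]
tcp_rot: [-3.129, -0.267, -0.001]
ft_force: [0.1, -1.0, 0.2]
gripper_width: -0.0002
clock: 4.35
position: [0.5599, 0.0493, 0.1975]
tcp_rot: [-3.131, -0.259, -0.001]
ft_force: [0.1, -0.4, -0.0]
gripper_width: -0.0001
[0.5599 0.0493 0.1975] 4.35 [ 0.08 -0.43 -0.02]
```

View pics/w2.png

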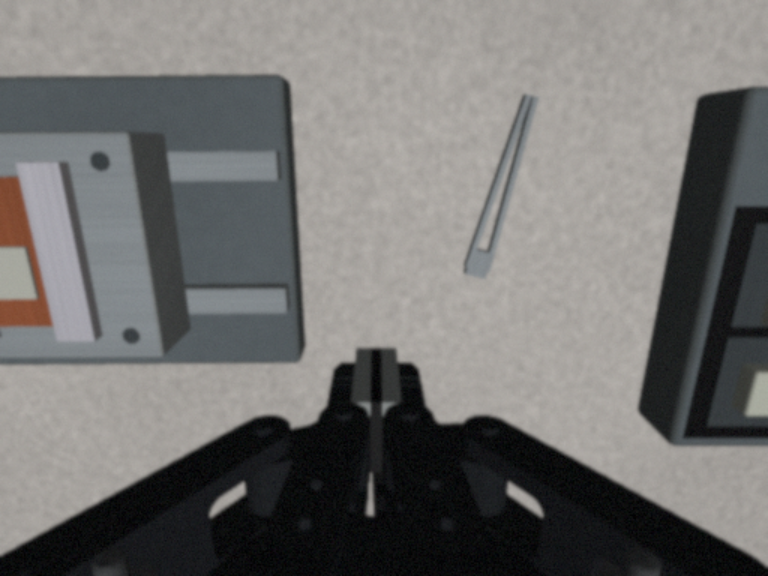

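The wrist view shows the stage's top front edge running from (128,133) to (165,356), and the base front corners at (283,78) and (301,360).

```bash
python3 - <<'E'
from h import *
C=cam("wrist"); s=bot.read_state(); p=s["position"]; R=Ro.from_rotvec(s["tcp_rot"]).as_matrix()
f=lambda u,v,z: ray(C,np.array([u,v])/1.5,z)
a,b=f(128,133,.089),f(165,356,.089); c,d=f(283,78,.03),f(301,360,.03)
print(a,b,c,d); m=(a+b)/2
yaw=np.arctan2(*(a-b)[1::-1]); yb=np.arctan2(*(c-d)[1::-1]); print("len",np.linalg.norm(a-b),np.linalg.norm(c-d),"yaw",yaw,yb,"tool yaw",np.arctan2(R[1,0],R[0,0]))
y=np.array([-np.sin(yb),np.cos(yb),0]); m[2]=.068
print("face",m,"stage q0 est",(m-(c+d)/2)@y-.160+.075, "dist from base front",(m-(c+d)/2)@y)
pre=m-y*.045; print("pre shift",R.T@(pre-p)," dir y in tool",R.T@y, "pre",pre)
E
```

```text
[0.61906887 0.19030641 0.089     ] [0.49325818 0.16729225 0.089     ] [0.66414953 0.12540575 0.03      ] [0.47344438 0.09157255 0.03      ]
len 0.127898324238813 0.19368309358652608 yaw 0.1809264820986608 0.17558408947881193 tool yaw 0.1647382736193835
face [0.55616352 0.17879933 0.068     ] stage q0 est -0.013564016209897292 dist from base front 0.07143598379010271
pre shift [ 0.01806298 -0.08359599  0.1294348 ]  dir y in tool [-1.08456025e-02 -9.99941184e-01 -3.03874551e-05] pre [0.56402427 0.13449122 0.068     ]
```

```bash
python3 -m creep '255 0.01 -0.04 0.01 -0.01;255 0.018 -0.075 0.04 -0.01;255 0.018 -0.084 0.085 -0.01;255 0.018 -0.084 0.12 -0.01;255 0.018 -0.084 0.132 -0.01;255 0.018 -0.092 0.132 -0.01;255 0.018 -0.102 0.132 -0.01;255 0.018 -0.112 0.132 -0.01;255 0.018 -0.122 0.132 -0.01;255 0.018 -0.132 0.132 -0.01'
python3 -m creep '255 0 -0.01 0 0;255 0 -0.02 0 0;255 0 -0.03 0 0;255 0 -0.03 0 0'
```

```text
clock: 5.4
position: [0.5573, 0.1794, 0.0667]
tcp_rot: [-3.124, -0.29, -0.004]
ft_force: [1.9, -2.4, 2.9]
gripper_width: 0.0001
clock: 5.8
position: [0.5531, 0.1954, 0.0653]
tcp_rot: [-3.108, -0.322, 0.004]
ft_force: [-0.3, 0.3, 0.1]
gripper_width: 0.0001
```

```bash
python3 -m creep '255 0 0 0 0;255 0 0 0 0'
python3 - <<'E'
from h import *
s=bot.read_state()
for k in("joint_pos","qd","effort","ft_force","ft_torque","position"): print(k,s[k].round(3))
print(Ro.from_rotvec(s["tcp_rot"]).as_matrix().round(3))
im=bot.capture("wrist"); cv2.imwrite("pics/w3.png",im)
cv2.imwrite("pics/w3b.png",cv2.resize(im,(768,576)))
E
```

```text
clock: 6.0
position: [0.5531, 0.1947, 0.0651]
tcp_rot: [-3.109, -0.321, 0.004]
ft_force: [-0.5, 0.1, 0.1]
gripper_width: 0.0002
joint_pos [ 0.205  0.543 -0.228  0.801  0.016  3.141]
qd [-0.002 -0.001 -0.    -0.001 -0.    -0.   ]
effort [ 1.4700e-01 -6.5283e+01  2.8238e+01  2.1000e-02  8.7000e-02  1.0000e-03]
ft_force [-0.471  0.078  0.059]
ft_torque [ 0.017 -0.012 -0.026]
position [0.553 0.195 0.065]
[[ 0.979  0.204 -0.004]
 [ 0.204 -0.979  0.016]
 [-0.001 -0.016 -1.   ]]
```

View pics/w3b.png

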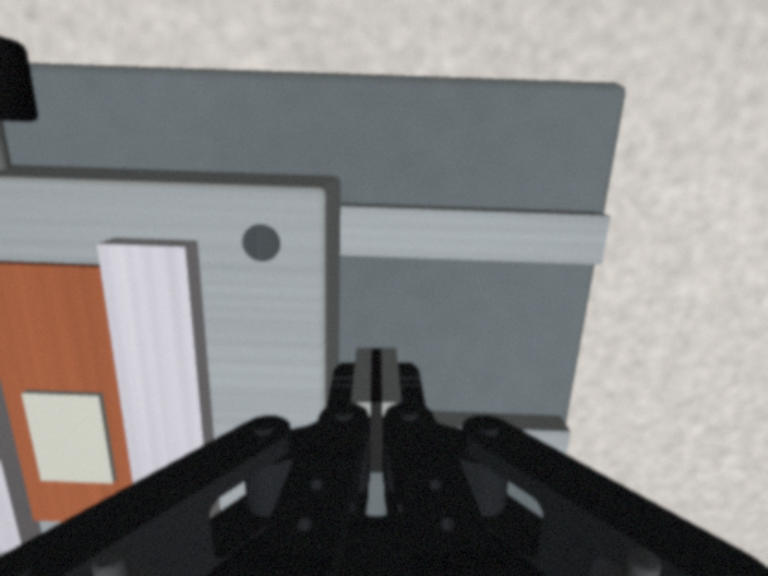

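The image shows the fingers right at the stage face, with the stage not yet home. Joint 6 has reached its limit (3.14), so I'll back off, turn the tool about 0.6 rad away from it and push again.

```bash
python3 -m creep '255 0 0.02 0 -0.05;255 0 0.04 0 -0.18;255 0 0.045 0 -0.32;255 0 0.045 0 -0.45;255 0 0.045 0 -0.57;255 0 0.045 0 -0.57;255 0 0.045 0 -0.57'
python3 - <<'E'
from h import *
s=bot.read_state(); R=Ro.from_rotvec(s["tcp_rot"]).as_matrix()
for k in("joint_pos","ft_force","position"): print(k,s[k].round(3))
print(R.round(3)); y=np.array([-np.sin(.178),np.cos(.178),0]); print("y in tool",R.T@y, "to face centre", R.T@(np.array([.556,.179,.065])-s["position"]))
x=np.array([np.cos(.178),np.sin(.178),0]); print("lateral error",(np.array([.556,.179,.065])-s["position"])@x)
E
```

```text
clock: 6.75
position: [0.5627, 0.1505, 0.0646]
tcp_rot: [-2.896, -1.177, -0.004]
ft_force: [0.7, 0.0, -0.2]
gripper_width: -0.0002
joint_pos [ 0.127  0.538 -0.239  0.795  0.016  2.497]
ft_force [ 0.672  0.017 -0.232]
position [0.563 0.151 0.065]
[[ 0.716  0.698 -0.004]
 [ 0.698 -0.716  0.015]
 [ 0.008 -0.014 -1.   ]]
y in tool [ 0.55967163 -0.82856267  0.01586059] to face centre [ 0.01506574 -0.0250731   0.00010893]
lateral error -0.0015496915501418036
```

```bash
python3 -m creep '255 0.0056 -0.0083 0 0;255 0.0112 -0.0166 0 0;255 0.0168 -0.0249 0 0;255 0.0224 -0.0331 0 0;255 0.028 -0.0414 0 0;255 0.0336 -0.0497 0 0;255 0.0392 -0.058 0 0;255 0.0448 -0.0663 0 0;255 0.0504 -0.0746 0 0;255 0.0504 -0.0746 0 0'
```

```text
clock: 7.75
position: [0.5461, 0.2408, 0.0662]
tcp_rot: [-2.892, -1.184, -0.004]
ft_force: [0.5, 0.4, -0.6]
gripper_width: 0.0004
```

```bash
python3 -m creep '255 0.0028 -0.0041 0 0;255 0.0056 -0.0083 0 0;255 0.0084 -0.0124 0 0;255 0.0112 -0.0166 0 0'; python3 -m creep '255 0.0028 -0.0041 0 0;255 0.0056 -0.0083 0 0;255 0.0056 -0.0083 0 0'; python3 -c "
from h import *
print(bot.read_state()['joint_pos'].round(3))"
```

```text
clock: 8.15
position: [0.5444, 0.249, 0.0663]
tcp_rot: [2.908, 1.178, -0.004]
ft_force: [9.6, -63.7, 9.9]
gripper_width: 0.0002
clock: 8.45
position: [0.5442, 0.2495, 0.0665]
tcp_rot: [2.897, 1.162, -0.011]
ft_force: [12.7, -90.6, 13.6]
gripper_width: -0.0003
[ 0.319  0.567 -0.18   0.829 -0.021  2.698]
```

The stop was hit hard and the force rose to about 90 N. I'm backing off now.

```bash
python3 -m creep '255 -0.01 0.015 0 0;255 -0.022 0.033 0 0;255 -0.035 0.052 0 0;255 -0.045 0.066 -0.03 0;255 -0.045 0.066 -0.08 0;255 -0.045 0.066 -0.125 0;255 -0.045 0.066 -0.135 0.1;255 -0.045 0.066 -0.135 0.2;255 -0.045 0.066 -0.135 0.2'
python3 - <<'E'
from h import *
s=bot.read_state(); print(s["position"],s["ft_force"].round(2))
C=cam("wrist");im=bot.capture("wrist"); cv2.imwrite("pics/w4r.png",im)
a=cv2.resize(im,(768,576)); cv2.imwrite("pics/w4.png",a); import pickle; pickle.dump(C,open("C4.pkl","wb"))
E
```

```text
clock: 9.35
position: [0.5559, 0.1883, 0.201]
tcp_rot: [-2.997, -0.885, -0.004]
ft_force: [0.2, 0.2, 0.4]
gripper_width: -0.0002
[0.55589232 0.18829038 0.20103291] [0.18 0.18 0.35]
```

View pics/w4.png

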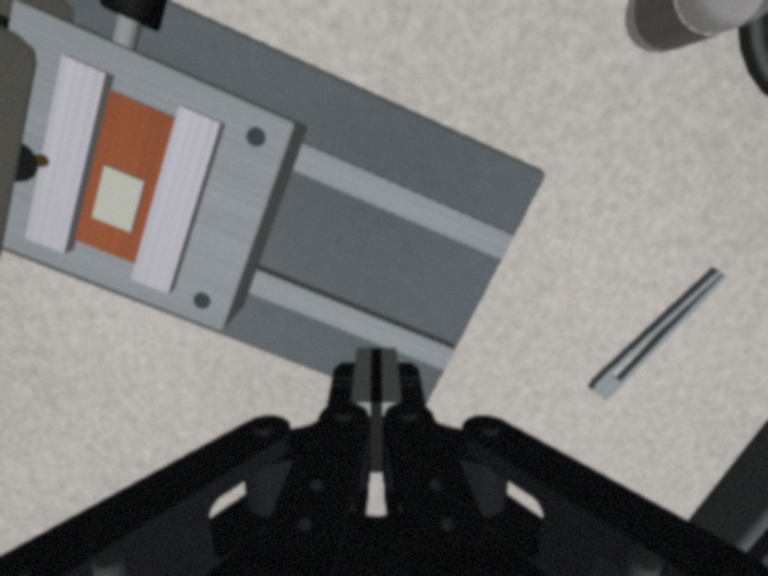

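The stage's top front edge now runs from (298,125) to (222,328). The base front edge runs from (543,175) to (437,385).

```bash
python3 - <<'E'
from h import *
import pickle; C=pickle.load(open("C4.pkl","rb"))
f=lambda u,v,z: ray(C,np.array([u,v])/1.5,z)
a,b=f(298,125,.089),f(222,328,.089); c,d=f(543,175,.03),f(437,385,.03)
y=np.array([-np.sin(.178),np.cos(.178),0]); m=(a+b)/2
print(m,a,b,c,d,(m-[.5562,.1788,.089])@y,"from base front",(m-c)@y,(m-d)@y)
s=bot.read_state(); R=Ro.from_rotvec(s["tcp_rot"]).as_matrix(); print(s["joint_pos"].round(2))
for n,z in (((.5212,-.2296,.18),"sq"),((.532,-.2947,.18),"round")): print(z,R.T@(np.array(n)-s["position"]))
E
```

```text
[0.54278403 0.26140396 0.089     ] [0.60539522 0.27121341 0.089     ] [0.48017285 0.25159451 0.089     ] [0.66354352 0.12823283 0.03      ] [0.49689633 0.09689476 0.03      ] 0.08367425098060591 from base front 0.15244886028052884 0.15378497432968116
[ 0.19  0.42 -0.04  1.11  0.02  2.76]
sq [-0.25702751  0.33149216  0.01389857]
round [-0.28352883  0.39191716  0.01282658]
```

The stage moved 84 mm onto a hard stop, which gives a start of about 0.026 and puts it home. The square key is next.

```bash
python3 -m creep '255 -0.024 0.031 0 0.05;255 -0.05 0.064 0 0.12;255 -0.077 0.099 0 0.2;255 -0.104 0.134 0 0.28;255 -0.131 0.169 0 0.35;255 -0.158 0.204 0 0.41;255 -0.185 0.239 0 0.41;255 -0.212 0.273 0 0.41;255 -0.237 0.305 0 0.41;255 -0.252 0.325 0.01 0.41;255 -0.257 0.3315 0.02 0.41;255 -0.257 0.3315 0.02 0.41'
python3 -m creep '255 0 0 0 0;255 0 0 0 0'
python3 - <<'E'
from h import *
s=bot.read_state(); R=Ro.from_rotvec(s["tcp_rot"]).as_matrix(); print(s["joint_pos"].round(2),R.round(3))
for n,z in (((.5212,-.2296,.068),"sq"),((.532,-.2947,.068),"round")): print(z,R.T@(np.array(n)-s["position"]))
E
```

```text
clock: 10.6
position: [0.5193, -0.2295, 0.172]
tcp_rot: [-3.113, -0.259, 0.007]
ft_force: [0.5, 0.9, -0.6]
gripper_width: 0.0001
clock: 10.8
position: [0.5208, -0.2283, 0.1743]
tcp_rot: [-3.115, -0.262, 0.003]
ft_force: [0.0, 0.5, -0.3]
gripper_width: -0.0002
[-0.55  0.42 -0.12  1.04  0.01  2.43] [[ 0.986  0.167 -0.003]
 [ 0.167 -0.986  0.016]
 [-0.001 -0.016 -1.   ]]
sq [0.00024374 0.0030202  0.10630468]
round [1.70084779e-05 6.90011293e-02 1.05248523e-01]
```

```bash
python3 -m creep '255 0 0.003 0.04 0;255 0 0.003 0.08 0;255 0 0.003 0.095 0;255 0 0.003 0.102 0;255 0 0.003 0.107 0;255 0 0.003 0.111 0;255 0 0.003 0.114 0;255 0 0.003 0.1155 0;255 0 0.003 0.1155 0;255 0 0.003 0.1155 0'
```

```text
clock: 11.8
position: [0.5214, -0.2307, 0.06]
tcp_rot: [-3.115, -0.259, 0.0]
ft_force: [-2.5, 4.5, 10.8]
gripper_width: -0.0
```

```bash
python3 -m creep '255 0 0 0.001 0;255 0 0 0.001 0'; python3 -m creep '255 0 0 -0.005 0;255 0 0 -0.02 0;255 0 0 -0.04 0;255 0 0.03 -0.05 0;255 0 0.06 -0.05 0;255 0 0.0665 -0.05 0;255 0 0.0665 -0.05 0;255 0 0.0665 -0.05 0'
python3 - <<'E'
from h import *
s=bot.read_state(); R=Ro.from_rotvec(s["tcp_rot"]).as_matrix(); print(R.T@(np.array((.532,-.2947,.068))-s["position"]))
E
```

```text
clock: 12.0
position: [0.5214, -0.2307, 0.0598]
tcp_rot: [-3.116, -0.259, -0.0]
ft_force: [-4.5, 6.5, 20.5]
gripper_width: 0.0004
clock: 12.8
position: [0.5314, -0.2965, 0.1063]
tcp_rot: [-3.115, -0.259, 0.004]
ft_force: [0.4, 0.1, 0.7]
gripper_width: 0.0002
[ 0.00094325 -0.00102979  0.03827371]
```

The square key reached its stop (about 20 N, no further travel), so it was fully pressed and then released. The round key is next.

```bash
python3 -m creep '255 0 -0.001 0.02 0;255 0 -0.001 0.032 0;255 0 -0.001 0.038 0;255 0 -0.001 0.042 0;255 0 -0.001 0.045 0;255 0 -0.001 0.047 0;255 0 -0.001 0.0485 0;255 0 -0.001 0.0485 0;255 0 -0.001 0.0485 0'
```

```text
clock: 13.7
position: [0.5314, -0.2951, 0.0598]
tcp_rot: [-3.115, -0.259, 0.002]
ft_force: [-7.7, 6.2, 19.4]
gripper_width: -0.0001
```

```bash
python3 -m creep '255 0 0 -0.005 0;255 0 0 -0.02 0;255 0 0 -0.05 0;255 0 0 -0.09 0;255 0 0 -0.13 0;255 -0.04 0 -0.16 0;255 -0.08 0 -0.17 0;255 -0.08 0 -0.17 0;255 -0.08 0 -0.17 0'
python3 - <<'E'
from h import *
w=bot.capture("wrist"); s=bot.capture("scene")
cv2.imwrite("pics/end.png",np.hstack([cv2.resize(w,(400,300)),cv2.resize(s[120:280,150:512],(400,300))]))
E
```

```text
clock: 14.6
position: [0.4531, -0.3121, 0.2289]
tcp_rot: [-3.117, -0.257, 0.001]
ft_force: [0.9, 0.7, -0.2]
gripper_width: -0.0004
```

View pics/end.png

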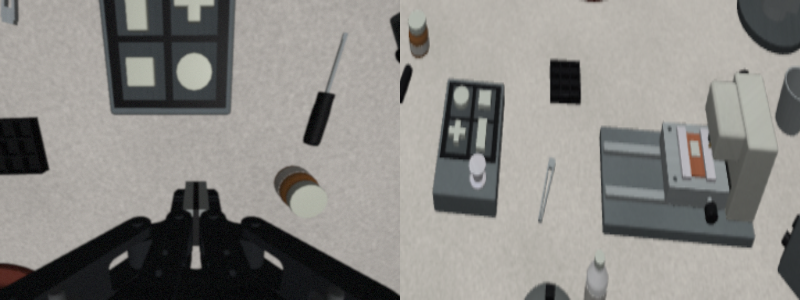

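The keys are back up, with square at (140,72) and round at (193,71). The stage is under the head at (697,150), and the spool, tweezers, tray, jar and screwdriver have not moved.

```bash
python3 -c "
from workcell import bot
print(bot.hand_in())"
```

```text
the job is handed in; nothing more can be done
None
```

I started the bonder in the order asked and handed the job in at about 14.7 s. No verdict was reported.

- **Keys:** I pressed the bar key, then, after the stage, the square and round keys. Each went down to its stop at about 20 N with the tool 60 mm above the bench, and I released each before going on. The cross key was not touched.
- **Stage:** It moved 84 mm and ended against a hard stop. That implies a start of about 0.026 m, which is within the stated range. The final picture shows it under the head.
- **What went wrong:** The first push stalled because joint 6 reached its range limit, reading 3.141 rad against 3.14. I backed off, turned the tool and pushed again. The wrist force then reached about 91 N against the stop, under the 120 N limit.
- **Not checked:** I took no stage measurement after backing off apart from that one wrist picture and the final scene view.
- **Other items:** In the last pictures the keys are up, and the spool, tweezers, tray, jar and screwdriver look unmoved. The arm is clear of everything.

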